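# Stow loose casting rings in transport carriers and lock them in

### The job

Stow every small casting ring (like the one already stowed) that stands loose near the carriers in an empty carrier, one upright ring to a nest. To open a carrier, pull its spring-loaded captive screw up until the thread catches, drive it counter-clockwise all the way out and swing the keeper arm aside; then stand the ring in the nest, close the keeper and turn the screw back so that it springs home. Leave the ring that is already stowed, and the pink dental model, where they are; at the end all three keepers must be closed and all three screws fully home.

Things in the scene. Friction and masses are not known exactly. Their poses are not given: they have to be found in the camera images.
- nest_a (a point): centre of the nest floor of carrier a, 10 mm above the worktop: round seat in a rim of 58 mm inner, 68 mm outer diameter, 8 mm high; a seated ring's middle is 25 mm above this point. Axes: x roughly away from the robot, y to its left, z up. The carriers are like aluminium plates 180 x 90 x 10 mm, fixed, in different places from start to start
- peg_a (a point): grip point on the upright round black peg of the keeper arm of carrier a (diameter 14 mm, 36 mm tall): 15 mm below its top, 20 mm above the arm, 110 mm from the pivot axis. The arm: a steel bar 22 wide, 8 thick, underside 65 above the worktop (5 over a seated ring), end 126 from the pivot
- keeper_a (a joint): keeper arm of carrier a, rad: 0 closed (over the nest, pointing to the carrier's -x), grows as it swings clockwise seen from above (its end to the carrier's +y), to 1.0; from 0.7 the nest is clear from above. Moves easily, stays where left. Locked (about 0.04 of play) while the screw's point is in the arm's hole
- knob_a (a point): grip point on the axis of the captive screw's round knurled knob on carrier a (diameter 24 mm, 26 mm tall, axis upright): 10 mm below its top, 16 mm above its underside, 122 mm above the worktop when home. Under the knob is a sleeve 22 mm in diameter, its top 100 mm above the worktop
- screw_a_lift (a joint): how far the captive screw of carrier a stands up out of its sleeve, m: 0 home, held down by a spring (3.5 N; 8 N at 0.013). Pulled up unturned it stops at about 0.0095, where the thread catches; turning then lifts it 2.7 mm per rad, to 0.013 at the thread's end. Its point leaves the arm's hole above about 0.0105
- screw_a_turn (a joint): turn of the captive screw of carrier a, rad: 0 home, to 2.5, counter-clockwise seen from above. Blocked at about 0.3 unless pulled up 9 mm first. Turned out by 0.7 or more it stays out when let go (friction); beyond 2.0 it is fully out. Turned back clockwise to near 0 and let go, it springs home if the keeper is closed
- nest_b (a point): centre of the nest floor of carrier b, 10 mm above the worktop: round seat in a rim of 58 mm inner, 68 mm outer diameter, 8 mm high; a seated ring's middle is 25 mm above this point. Axes: x roughly away from the robot, y to its left, z up. In each carrier the screw's axis lies 80 mm, the keeper's upright pivot axis 115 mm from here along that x
- peg_b (a point): grip point on the upright round black peg of the keeper arm of carrier b (diameter 14 mm, 36 mm tall): 15 mm below its top, 20 mm above the arm, 110 mm from the pivot axis
- keeper_b (a joint): keeper arm of carrier b, rad: 0 closed (over the nest, pointing to the carrier's -x), grows as it swings clockwise seen from above (its end to the carrier's +y), to 1.0; from 0.7 the nest is clear from above. Moves easily, stays where left. Locked (about 0.04 of play) while the screw's point is in the arm's hole
- knob_b (a point): grip point on the axis of the captive screw's round knurled knob on carrier b (diameter 24 mm, 26 mm tall, axis upright): 10 mm below its top, 16 mm above its underside, 122 mm above the worktop when home. Under the knob is a sleeve 22 mm in diameter, its top 100 mm above the worktop
- screw_b_lift (a joint): how far the captive screw of carrier b stands up out of its sleeve, m: 0 home, held down by a spring (3.5 N; 8 N at 0.013). Pulled up unturned it stops at about 0.0095, where the thread catches; turning then lifts it 2.7 mm per rad, to 0.013 at the thread's end. Its point leaves the arm's hole above about 0.0105
- screw_b_turn (a joint): turn of the captive screw of carrier b, rad: 0 home, to 2.5, counter-clockwise seen from above. Blocked at about 0.3 unless pulled up 9 mm first. Turned out by 0.7 or more it stays out when let go (friction); beyond 2.0 it is fully out. Turned back clockwise to near 0 and let go, it springs home if the keeper is closed
- nest_c (a point): centre of the nest floor of carrier c, 10 mm above the worktop: round seat in a rim of 58 mm inner, 68 mm outer diameter, 8 mm high; a seated ring's middle is 25 mm above this point. Axes: x roughly away from the robot, y to its left, z up
- peg_c (a point): grip point on the upright round black peg of the keeper arm of carrier c (diameter 14 mm, 36 mm tall): 15 mm below its top, 20 mm above the arm, 110 mm from the pivot axis
- keeper_c (a joint): keeper arm of carrier c, rad: 0 closed (over the nest, pointing to the carrier's -x), grows as it swings clockwise seen from above (its end to the carrier's +y), to 1.0; from 0.7 the nest is clear from above. Moves easily, stays where left. Locked (about 0.04 of play) while the screw's point is in the arm's hole
- knob_c (a point): grip point on the axis of the captive screw's round knurled knob on carrier c (diameter 24 mm, 26 mm tall, axis upright): 10 mm below its top, 16 mm above its underside, 122 mm above the worktop when home. Under the knob is a sleeve 22 mm in diameter, its top 100 mm above the worktop
- screw_c_lift (a joint): how far the captive screw of carrier c stands up out of its sleeve, m: 0 home, held down by a spring (3.5 N; 8 N at 0.013). Pulled up unturned it stops at about 0.0095, where the thread catches; turning then lifts it 2.7 mm per rad, to 0.013 at the thread's end. Its point leaves the arm's hole above about 0.0105
- screw_c_turn (a joint): turn of the captive screw of carrier c, rad: 0 home, to 2.5, counter-clockwise seen from above. Blocked at about 0.3 unless pulled up 9 mm first. Turned out by 0.7 or more it stays out when let go (friction); beyond 2.0 it is fully out. Turned back clockwise to near 0 and let go, it springs home if the keeper is closed
- ring_1_mid (a point): loose steel casting ring filled with plaster, solid upright cylinder 48 mm in diameter, 50 mm tall, 0.2 kg; the point is its centre, half-way up, z along its axis; stands on the worktop at the start (absent in some starts)
- ring_2_mid (a point): loose steel casting ring filled with plaster, solid upright cylinder 48 mm in diameter, 50 mm tall, 0.2 kg; the point is its centre, half-way up, z along its axis; stands on the worktop at the start (absent in some starts)
- stowed_a_mid (a point): casting ring already stowed in the nest of carrier a at the start, under the closed keeper (absent if that carrier is empty): steel casting ring filled with plaster, solid upright cylinder 48 mm in diameter, 50 mm tall, 0.2 kg; the point is its centre, half-way up, z along its axis
- stowed_b_mid (a point): casting ring already stowed in the nest of carrier b at the start, under the closed keeper (absent if that carrier is empty): steel casting ring filled with plaster, solid upright cylinder 48 mm in diameter, 50 mm tall, 0.2 kg; the point is its centre, half-way up, z along its axis
- stowed_c_mid (a point): casting ring already stowed in the nest of carrier c at the start, under the closed keeper (absent if that carrier is empty): steel casting ring filled with plaster, solid upright cylinder 48 mm in diameter, 50 mm tall, 0.2 kg; the point is its centre, half-way up, z along its axis
- model_pink_mid (a point): bystander: pink dental model, base 58 x 62 x 16 mm, loose near the front edge of the worktop; the point is in the middle of its base, 8 mm up
Mind the look-alikes: they are no part of the job. What is shaped like the part that bears ring_1_mid but green or red is not meant.

How it is judged:
On the way, in this order (a step that is already met when the one before it is completed fails the run):
1. a captive screw has been pulled up and driven out along its thread (((value of joint screw_a_lift above 0.0105 m and value of joint screw_a_turn above 1.7 rad) or (value of joint screw_b_lift above 0.0105 m and value of joint screw_b_turn above 1.7 rad) or (value of joint screw_c_lift above 0.0105 m and value of joint screw_c_turn above 1.7 rad))), for 0.2 s.
2. a keeper arm has been swung aside (value of joint any of keeper_a, keeper_b, keeper_c above 0.6 rad), for 0.2 s.
3. a loose ring stands in a nest (((horizontal distance between ring_1_mid and nest_a below 0.01 m and z of ring_1_mid in the frame of nest_a below 0.03 m and angle between ring_1_mid's own z axis and vertical below 0.12 rad) or (horizontal distance between ring_1_mid and nest_b below 0.01 m and z of ring_1_mid in the frame of nest_b below 0.03 m and angle between ring_1_mid's own z axis and vertical below 0.12 rad) or (horizontal distance between ring_1_mid and nest_c below 0.01 m and z of ring_1_mid in the frame of nest_c below 0.03 m and angle between ring_1_mid's own z axis and vertical below 0.12 rad) or (horizontal distance between ring_2_mid and nest_a below 0.01 m and z of ring_2_mid in the frame of nest_a below 0.03 m and angle between ring_2_mid's own z axis and vertical below 0.12 rad) or (horizontal distance between ring_2_mid and nest_b below 0.01 m and z of ring_2_mid in the frame of nest_b below 0.03 m and angle between ring_2_mid's own z axis and vertical below 0.12 rad) or (horizontal distance between ring_2_mid and nest_c below 0.01 m and z of ring_2_mid in the frame of nest_c below 0.03 m and angle between ring_2_mid's own z axis and vertical below 0.12 rad))), for 0.2 s.
At the end, for the whole second after the job is handed in: Every loose ring stands upright (0.12 rad) on a nest's floor within 10 mm of its centre; the ring stowed at the start is still within 10 mm of its nest's centre; all three keepers are closed (below 0.08 rad) and all three screws home (lift below 3 mm) (((horizontal distance between ring_1_mid and nest_a below 0.01 m and z of ring_1_mid in the frame of nest_a below 0.03 m and angle between ring_1_mid's own z axis and vertical below 0.12 rad) or (horizontal distance between ring_1_mid and nest_b below 0.01 m and z of ring_1_mid in the frame of nest_b below 0.03 m and angle between ring_1_mid's own z axis and vertical below 0.12 rad) or (horizontal distance between ring_1_mid and nest_c below 0.01 m and z of ring_1_mid in the frame of nest_c below 0.03 m and angle between ring_1_mid's own z axis and vertical below 0.12 rad)) and ((horizontal distance between ring_2_mid and nest_a below 0.01 m and z of ring_2_mid in the frame of nest_a below 0.03 m and angle between ring_2_mid's own z axis and vertical below 0.12 rad) or (horizontal distance between ring_2_mid and nest_b below 0.01 m and z of ring_2_mid in the frame of nest_b below 0.03 m and angle between ring_2_mid's own z axis and vertical below 0.12 rad) or (horizontal distance between ring_2_mid and nest_c below 0.01 m and z of ring_2_mid in the frame of nest_c below 0.03 m and angle between ring_2_mid's own z axis and vertical below 0.12 rad)) and horizontal distance between stowed_a_mid and nest_a below 0.01 m and horizontal distance between stowed_b_mid and nest_b below 0.01 m and horizontal distance between stowed_c_mid and nest_c below 0.01 m and value of joint each of keeper_a, keeper_b, keeper_c below 0.08 rad and value of joint each of screw_a_lift, screw_b_lift, screw_c_lift below 0.003 m); the robot touches nothing.
It fails at once if the ring stowed at the start is moved more than 20 mm (distance of any of stowed_a_mid, stowed_b_mid, stowed_c_mid from where it was at the start of the episode above 0.02 m).
It fails at once if the pink dental model is moved more than 30 mm (distance of model_pink_mid from where it was at the start of the episode above 0.03 m).
Of stowed_a, stowed_b, stowed_c only 1 to 1 are there at a start; the rules pass over those that are not, and their reading is None.
Of ring_1, ring_2 only 1 to 2 are there at a start; the rules pass over those that are not, and their reading is None.
At some moment in a run one of ring_1, ring_2 may be knocked a few centimetres aside while the robot is not near it.
It also fails if it takes over 210 s, if anything falls off the work surface, if the arm or the gripper's body presses on something with over 40 N, if the wrist force passes 120 N, or if a joint passes its speed limit or range.

### The arm

A 6-joint arm with a two-finger parallel gripper is mounted at the origin on a cart in front of the work surface, level with it; the furniture and walls round the work are solid. World frame = base frame: x ahead of the robot, y to its left, z up, the work surface at z = 0. Lengths are in m, angles in rad, forces in N, time in s.
With the tool pointing down it reaches from about 0.275 to 0.775 m from the base axis. Payload 14.6 kg.
Tool frame: the origin (TCP) lies at the very end of the fingers, on their centre line; the grasp point (between the pads) lies 19 mm behind it; z points along the fingers, x is the direction in which the jaws open and shut, and the axes are right-handed (so a half turn about z gives the same grasp; the last joint's range is limited). The gripper opens to 85 mm and grips with 20 to 120 N. Pads are 22 mm wide; open, the fingers measure 114 mm over their backs; the gripper's body (76 mm by 85 mm) begins 54 mm behind the grasp point. The pads swing forward as they close: fully open they stand 13 mm farther back than shut.
Start: joints at [0.991, 0.263, -0.048, 1.259, 0, 1.415], TCP at [0.216, 0.478, 0.231] pointing down, gripper open.
Joint ranges: [-2.65, 2.65], [-0.89, 1.7], [-1.18, 1.37], [-2.13, 2.11], [-1.35, 1.29], [-3.14, 3.14]. Speed limits (rad/s): [1.89, 1.89, 2.57, 2.79, 3.14, 3.14].

### API

Orientations are given as a unit quaternion [x, y, z, w].
In Python, from station import robot, camera, camera_info gives the robot as it stands.
- The arm moves only by the tool carry_out, never from a script. Its argument "moves" is text: rows parted by semicolons, each of 7 numbers parted by spaces: the shift along the tool's x, y, z in mm, then the turn, a rotation vector about the tool's x, y, z in degrees, then the opening, from 0 (shut) to 1 (fully open). In form: dx dy dz rx ry rz fingers; .... A call has exactly 10 rows; each row shifts and turns the pose as measured when the row begins, along the tool's axes as they then stand; what a row does not reach is not made up. A row lasts 1/8 s, in which the tool goes at most 62.5 mm and 10.7 degrees, less where a joint would pass 70% of its speed; a pose out of reach is approached as far as the arm can. A call with a gripper value outside its range is refused whole. The fingers move at their own pace and stop on an object; "force" is the grip in N (left out, the last holds). Time passes only in rows, so rows that do not move let the fingers close, or fill a call up. It gives the time, the measured TCP pose, the force and the opening at its end, in the units of the state.
- robot.read_state(): the state, without advancing time (a new reading comes with each control period).
- camera(name): name is "scene" or "side" or "wrist"; returns the picture (400x640x3 uint8, red, green, blue); there is no depth.
- camera_info(name): a dict with "fx", "fy", "cx", "cy" (pixels), "R" (3x3) and "t" (3): a world point X has camera coordinates R X + t. Camera axes: x right, y down, z forward; pixel columns grow to the right and rows downward; lengths in m; the calibration is good to about 2 mm. A picture is of the moment at which its call begins: read the wrist's pose just before it. camera_info takes no time and is no camera call; for the wrist camera it gives the pose at the moment of the call.
- robot.job_done(): hands the job in, once; it reports no verdict.
The state is a dict: "time_s": time; "qpos": joint angles; "qvel": joint speeds; "tau": joint torques, N m; "position": TCP position; "orientation": TCP orientation; "wrist_force": force on the tool from outside, world axes, zero at the start; "ft_torque": the same for the moment, N m; "grip_width": finger opening in m.
Only numpy, scipy, OpenCV 4.12 (cv2) and the standard library are available. Lean on these libraries where they do the work, as an engineer would, in place of code of your own. Each camera call takes 0.05 s, during which the arm holds its last target.

## Working session

There is one attempt and no reset: what is moved stays moved. The work goes in short steps, Python scripts to look and compute and a tool call to move; the robot and the scene stay as the last step left them, time stands still between calls to the robot, and variables do not carry over. Pictures are saved under pics/ and viewed, and the job is handed in when it is done.

Besides the shell and the picture viewer there is one more tool, called after "Call:" by a JSON object that holds its "method" and its "body". carry_out: Moves the arm, as the interface text tells. Its arguments: {"type":"object","properties":{"moves":{"type":"string"},"force":{"type":"number"}},"required":["moves"]}

```bash
ls; mkdir -p pics; cat > h.py <<'E'
import numpy as np, cv2
from station import robot, camera, camera_info
def snap(n,f):
    im=camera(n); cv2.imwrite('pics/'+f,im[:,:,::-1]); return im
def proj(n,X):
    c=camera_info(n); p=np.array(c['R'])@np.array(X,float)+np.array(c['t']); return c['fx']*p[0]/p[2]+c['cx'],c['fy']*p[1]/p[2]+c['cy']
def back(n,u,v,z,c=None):
    c=c or camera_info(n); R=np.array(c['R']);t=np.array(c['t']); o=-R.T@t; d=R.T@np.array([(u-c['cx'])/c['fx'],(v-c['cy'])/c['fy'],1]); return o+d*(z-o[2])/d[2]
E
python3 - <<'E'
from h import *
for n in('scene','side','wrist'):
    snap(n,n+'0.png'); c=camera_info(n); print(n,c['fx'],-np.array(c['R']).T@np.array(c['t']),np.array(c['R'])[2])
print(robot.read_state())
E
```

```text
pics
scene 436.1122728759042 [ 0.12436401 -0.59780235  0.58439103] [ 0.41052237  0.74709448 -0.52280132]
side 388.47450754240424 [0.52108535 0.74416903 0.67434936] [ 0.00160707 -0.73044514 -0.68296948]
wrist 323.5797125776019 [0.14227813 0.51284154 0.37394277] [ 0.28606665 -0.12932063 -0.94944302]
{'time_s': 0.15, 'qpos': array([ 9.90714225e-01,  2.63414565e-01, -4.87952319e-02,  1.25940775e+00,
       -2.57577694e-05,  1.41551489e+00]), 'qvel': array([ 4.13657575e-04, -1.40550905e-03,  2.89002156e-03,  5.12066621e-04,
        4.16265264e-05,  3.44658575e-04]), 'tau': array([ 1.28670923e-03, -6.37821794e+01,  3.84649301e+01,  1.06130156e-02,
       -1.64810249e-04, -2.33368235e-05]), 'position': array([0.21625448, 0.47815225, 0.23093328]), 'orientation': array([ 8.40279394e-01,  5.42153457e-01, -3.70081122e-04,  1.78345849e-04]), 'wrist_force': array([-0.29975012, -0.15667266,  0.44019531]), 'ft_torque': array([-0.02246806, -0.03143822,  0.00973009]), 'grip_width': 0.08537251767634983}
```

View pics/scene0.png

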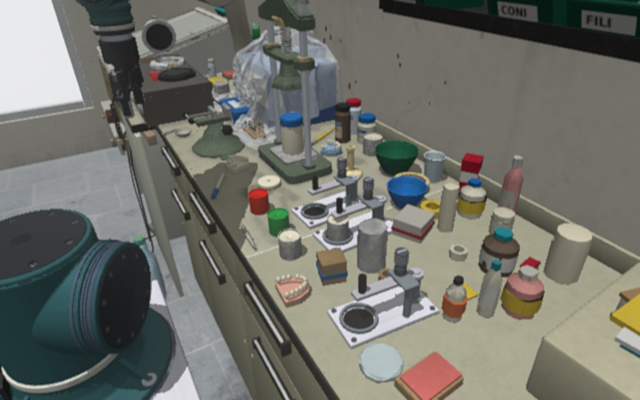

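View pics/side0.png

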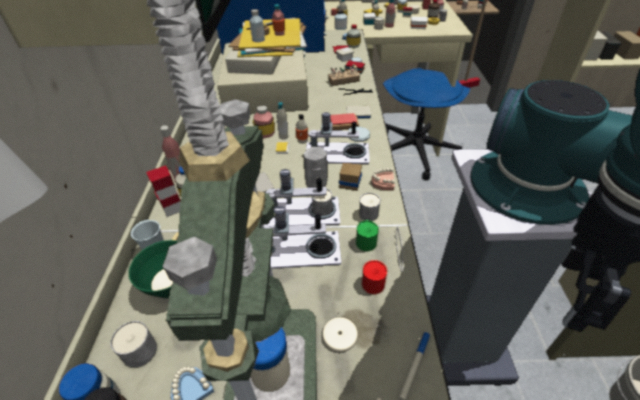

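View pics/wrist0.png

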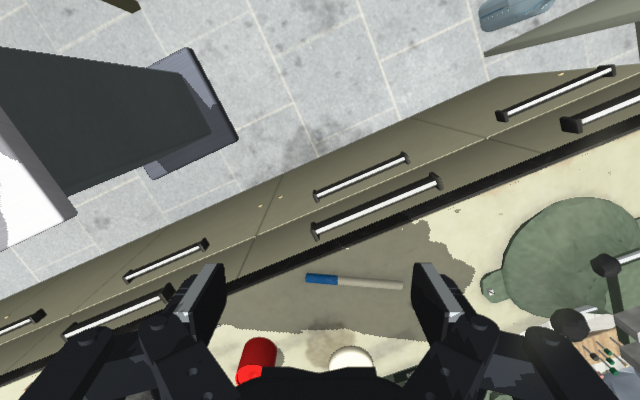

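Three carriers are visible, the middle one holding a ring. One loose ring is at scene (289,243), next to a bigger cylinder at (371,245). I'll zoom in and compute positions.

```bash
python3 - <<'E'
from h import *
s=cv2.imread('pics/scene0.png'); d=cv2.imread('pics/side0.png')
cv2.imwrite('pics/sz.png',cv2.resize(s[150:350,235:455],None,fx=3.5,fy=3,interpolation=cv2.INTER_CUBIC)[:600,:770])
cv2.imwrite('pics/dz.png',cv2.resize(d[100:300,230:430],None,fx=3,fy=3,interpolation=cv2.INTER_CUBIC))
for n,u,v,z in [('scene',289,237,.05),('side',369,200,.05),('scene',280,280,.016),('side',385,180,.016),('scene',358,318,.018),('scene',313,210,.018),('side',355,151,.018),('side',321,245,.018),('scene',372,228,.07)]:
    print(n,u,v,back(n,u,v,z).round(4))
E
```

```text
scene 289 237 [0.4144 0.0824 0.05  ]
side 369 200 [0.418  0.0952 0.05  ]
scene 280 280 [0.3565 0.0074 0.016 ]
side 385 180 [ 0.3638 -0.013   0.016 ]
scene 358 318 [ 0.4309 -0.1533  0.018 ]
scene 313 210 [0.5295 0.1927 0.018 ]
side 355 151 [ 0.432  -0.1381  0.018 ]
side 321 245 [0.5312 0.1996 0.018 ]
scene 372 228 [ 0.5629 -0.0034  0.07  ]
```

View pics/sz.png

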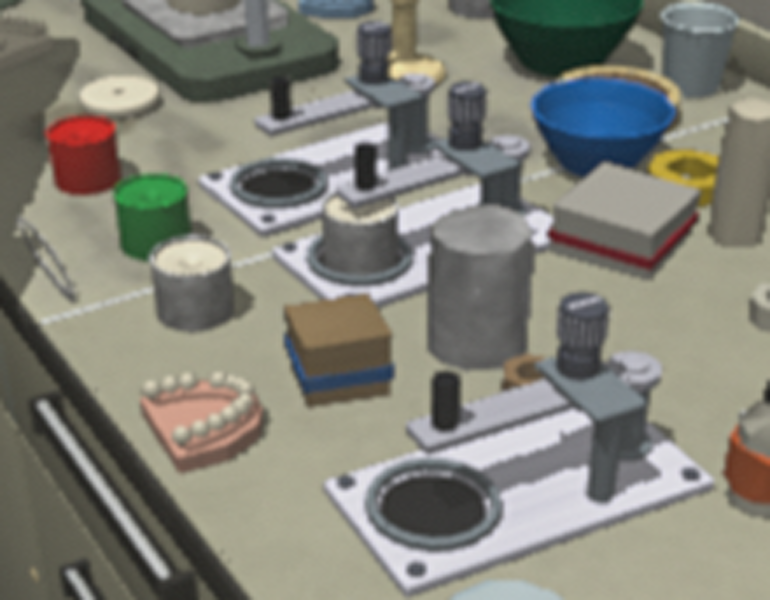

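View pics/dz.png

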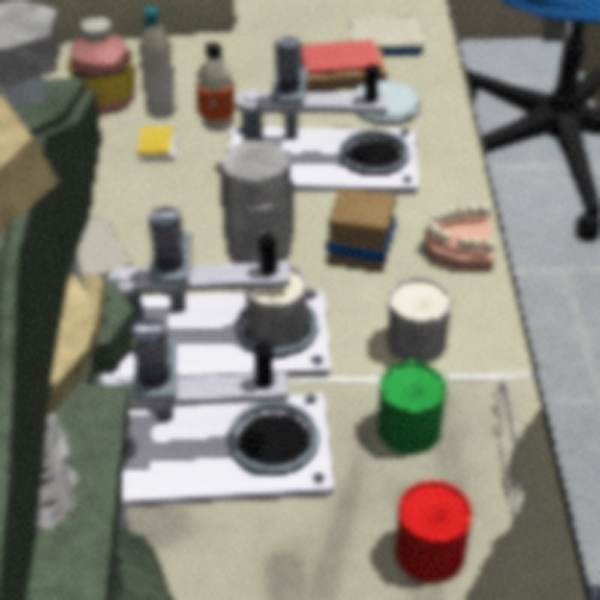

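One ring is loose, at about (0.416, 0.088). The carrier on the robot's right, near (0.43, -0.145), is empty and has clear space around it. I'll move the wrist camera there for a precise measurement.

```bash
cat >> h.py <<'E'
from scipy.spatial.transform import Rotation as Ro
def rel(p,yaw=None):
    s=robot.read_state(); R=Ro.from_quat(s['orientation']); d=(np.array(p)-s['position'])*1000
    T=R.inv().apply(d)
    x=R.apply([1,0,0]); y0=np.degrees(np.arctan2(x[1],x[0]))
    print('t',round(s['time_s'],2),'pos',s['position'].round(4),'yaw',y0.round(2),'q6',np.degrees(s['qpos'][5]).round(1),'F',s['wrist_force'].round(1),'w',round(s['grip_width'],4))
    if yaw is not None:
        Rt=Ro.from_euler('z',yaw,degrees=True)*Ro.from_matrix(np.diag([1,-1,-1]))
        print('rotvec deg (tool)',np.degrees((R.inv()*Rt).as_rotvec()).round(2))
    print('tool mm',T.round(1))
E
python3 -c "
from h import *
rel([.36,-.06,.25],2)"
```

```text
t 0.15 pos [0.2163 0.4782 0.2309] yaw 65.66 q6 81.1 F [-0.3 -0.2  0.4] w 0.0854
rotvec deg (tool) [2.000e-02 5.000e-02 6.366e+01]
tool mm [-431.1  352.8  -18.8]
```

Call:
{"method": "carry_out", "body": {"moves": "-43 35 -2 0 0 0 1;-43 35 -2 0 0 0 1;-43 35 -2 0 0 0 1;-43 35 -2 0 0 0 1;-43 35 -2 0 0 0 1;-43 35 -2 0 0 0 1;-43 35 -2 0 0 0 1;-43 35 -2 0 0 0 1;-43 35 -2 0 0 0 1;-43 35 -2 0 0 0 1"}}

```text
time_s: 1.4
position: [0.3594, -0.0654, 0.2508]
orientation: [0.838, 0.545, 0.0, 0.001]
wrist_force: [1.6, 0.7, -0.2]
grip_width: 0.0853
```

```bash
python3 -c "
from h import *
rel([.36,-.06,.25],2)"
```

```text
t 1.4 pos [ 0.3594 -0.0654  0.2508] yaw 66.06 q6 0.8 F [ 1.6  0.7 -0.2] w 0.0853
rotvec deg (tool) [ 1.500e-01 -1.000e-02  6.406e+01]
tool mm [ 5.2 -1.7  0.8]
```

Call:
{"method": "carry_out", "body": {"moves": "0 0 0 0 0 10.6 1;0 0 0 0 0 10.6 1;0 0 0 0 0 10.6 1;0 0 0 0 0 10.6 1;0 0 0 0 0 10.6 1;0 0 0 0 0 10.6 1;35 20 -15 0 0 0 1;35 20 -15 0 0 0 1;0 0 0 0 0 0 1;0 0 0 0 0 0 1"}}

```text
time_s: 2.65
position: [0.4311, -0.1087, 0.2799]
orientation: [1.0, 0.01, -0.001, 0.0]
wrist_force: [-0.2, 0.4, -0.5]
grip_width: 0.0854
```

```bash
python3 - <<'E'
from h import *
rel([.36,-.06,.25],2)
import json
c=camera_info('wrist'); snap('wrist','w1.png'); json.dump({k:np.array(v).tolist() for k,v in c.items()},open('w1.json','w'))
E
```

```text
t 2.65 pos [ 0.4311 -0.1087  0.2799] yaw 1.2 q6 64.2 F [-0.2  0.4 -0.5] w 0.0854
rotvec deg (tool) [ 0.03  0.13 -0.8 ]
tool mm [-70.  -50.2  30. ]
```

View pics/w1.png

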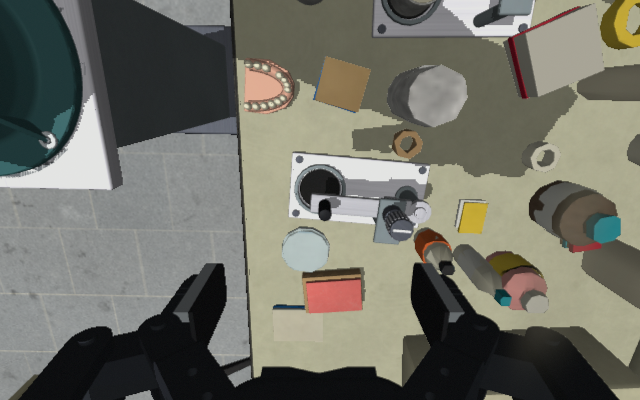

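The wrist view shows all of the right-hand carrier: nest at (320,188), peg at (325,209), knob at (396,220), pivot at (421,211). I'll zoom in for a fit.

```bash
python3 - <<'E'
import cv2
s=cv2.imread('pics/w1.png')
cv2.imwrite('pics/w1z.png',cv2.resize(s[145:245,280:440],None,fx=5,fy=5,interpolation=cv2.INTER_CUBIC))
E
```

```text
(no output)
```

View pics/w1z.png

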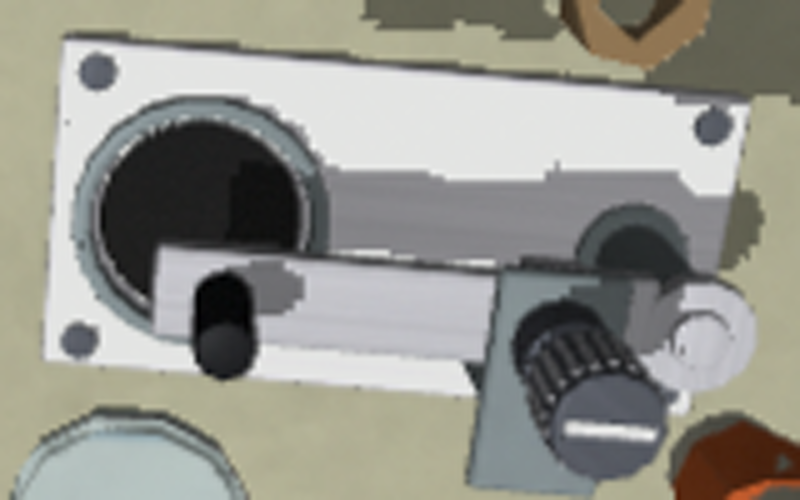

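```bash
python3 - <<'E'
from h import *
import json
c=json.load(open('w1.json'))
def b(x,y,z): return back('wrist',280+x/5-.0,145+y/5,z,c)[:2]
A=b(65,36,.01);B=b(748,100,.01);C=b(45,360,.01)
print(A,B,C,np.linalg.norm(A-B),np.linalg.norm(A-C))
d=(B-A)/np.linalg.norm(B-A); print('ang',np.degrees(np.arctan2(d[1],d[0])))
e=np.array([-d[1],d[0]])
K=b(612,425,.132);P=b(225,352,.108); N=b(202,np.nan,.018)
print('K',K,'P',P,np.linalg.norm(K-P))
l=[b(75,225,.018),b(328,232,.018),b(205,96,.018)]; print(l)
rc=(np.array(l[0])+l[1])/2; print('rim c',rc, 'from K',K-80e-3*d, 'from P (peg 5mm fwd)',P-0.005*-d)
print('piv',b(705,337,.08), K+.035*d)
print('plate ctr', (B+C)/2)
for p in (K,P,rc,(B+C)/2): print(((p-A)@d).round(4),((p-A)@e).round(4))
for n in ('scene','side'): print(n,proj(n,[*K,.132]),proj(n,[*P,.108]))
E
```

```text
[ 0.39714379 -0.0984562 ] [ 0.57398466 -0.11147892] [ 0.39124202 -0.18753947] 0.17731971995054605 0.08927855520265501
ang -4.211712574053813
K [ 0.51311708 -0.15113104] P [ 0.43787327 -0.14668634] 0.07537496772583517
[array([ 0.4001449 , -0.14650226]), array([ 0.46619287, -0.14702447]), array([ 0.43328284, -0.11163838])]
rim c [ 0.43316889 -0.14676336] from K [ 0.43333312 -0.14525568] from P (peg 5mm fwd) [ 0.44285977 -0.14705355]
piv [ 0.54679185 -0.15146766] [ 0.54802256 -0.15370151]
plate ctr [ 0.48261334 -0.1495092 ]
0.1195 -0.044
0.0442 -0.0451
0.0395 -0.0455
0.089 -0.0446
scene (np.float64(399.7297302536663), np.float64(249.73191985284097)) (np.float64(360.395507719952), np.float64(274.5976875561524))
side (np.float64(325.4017768229338), np.float64(113.8540371898507)) (np.float64(353.7480268490964), np.float64(121.88183514250123))
```

```bash
python3 - <<'E'
from h import *
import json
c=json.load(open('w1.json'))
for z in (0,.06,.08): print(z,back('scene',454,279,z),back('wrist',446,268,z,c))
print(back('scene',452,317,0))
rel([.514,-.151,.18],2)
rel([.514,-.151,.104],2)
E
```

```text
0 [ 0.65947954 -0.15013844  0.        ] [ 0.62140588 -0.2672064   0.        ]
0.06 [ 0.60453871 -0.19610054  0.06      ] [ 0.59421305 -0.23302568  0.06      ]
0.08 [ 0.58622509 -0.21142123  0.08      ] [ 0.58514877 -0.22163211  0.08      ]
[ 0.58523375 -0.22250747  0.        ]
t 2.7 pos [ 0.4311 -0.1087  0.2799] yaw 1.21 q6 64.2 F [ 0.8 -0.5  0.4] w 0.0851
rotvec deg (tool) [ 0.03  0.12 -0.79]
tool mm [82.2 44.  99.8]
t 2.7 pos [ 0.4311 -0.1087  0.2799] yaw 1.21 q6 64.2 F [ 0.8 -0.5  0.4] w 0.0851
rotvec deg (tool) [ 0.03  0.12 -0.79]
tool mm [ 82.4  43.9 175.8]
```

Call:
{"method": "carry_out", "body": {"moves": "28 15 0 0 0 0 0.7;28 15 20 0 0 0 0.7;26 14 30 0 0 0 0.7;0 0 30 0 0 0 0.7;0 0 30 0 0 0 0.7;0 0 30 0 0 0 0.7;0 0 20 0 0 0 0.7;0 0 14 0 0 0 0.7;0 0 0 0 0 0 0.7;0 0 0 0 0 0 0.7"}}

```text
time_s: 3.95
position: [0.5097, -0.1482, 0.1018]
orientation: [1.0, 0.011, -0.001, 0.0]
wrist_force: [1.0, -0.5, 0.9]
grip_width: 0.0601
```

```bash
python3 - <<'E'
from h import *
rel([.514,-.151,.104],2)
snap('wrist','w2.png')
E
```

```text
t 3.95 pos [ 0.5097 -0.1482  0.1018] yaw 1.31 q6 63.7 F [ 1.  -0.5  0.9] w 0.0601
rotvec deg (tool) [ 0.02  0.13 -0.69]
tool mm [ 4.2  2.9 -2.2]
```

View pics/w2.png

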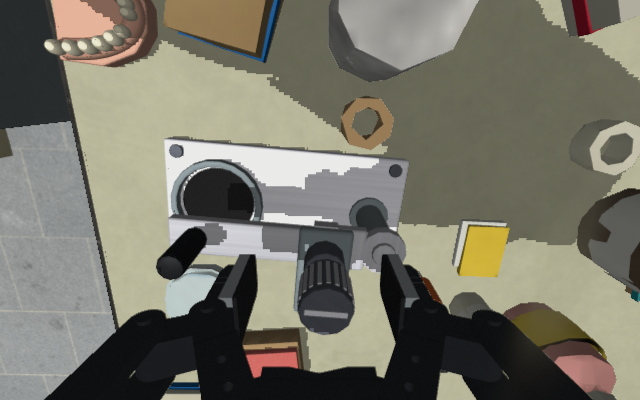

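Call:
{"method": "carry_out", "body": {"moves": "4 3 -2 0 0 0 0.7;0 0 0 0 0 0 0.2;0 0 0 0 0 0 0.1;0 0 0 0 0 0 0.1;0 0 0 0 0 0 0.1;0 0 0 0 0 0 0.1;0 0 0 0 0 0 0.1;0 0 0 0 0 0 0.1;0 0 0 0 0 0 0.1;0 0 0 0 0 0 0.1", "force": 50}}

```text
time_s: 5.25
position: [0.514, -0.1516, 0.1055]
orientation: [1.0, 0.011, -0.001, 0.001]
wrist_force: [-0.6, 0.8, 1.8]
grip_width: 0.0226
```

Call:
{"method": "carry_out", "body": {"moves": "0 0 -3 0 0 0 0.1;0 0 -3 0 0 0 0.1;0 0 -3 0 0 0 0.1;0 0 -2 0 0 0 0.1;0 0 -1 0 0 0 0.1;0 0 -1 0 0 0 0.1;0 0 -1 0 0 0 0.1;0 0 -1 0 0 0 0.1;0 0 -1 0 0 0 0.1;0 0 -1 0 0 0 0.1"}}

```text
time_s: 6.5
position: [0.5129, -0.1513, 0.1177]
orientation: [1.0, 0.011, -0.004, -0.001]
wrist_force: [5.2, -5.1, -27.7]
grip_width: 0.0224
```

Call:
{"method": "carry_out", "body": {"moves": "0 0 0 0 0 -8 0.1;0 0 -0.3 0 0 -10 0.1;0 0 -0.5 0 0 -10 0.1;0 0 -0.5 0 0 -10 0.1;0 0 -0.5 0 0 -10 0.1;0 0 -0.5 0 0 -10 0.1;0 0 -0.5 0 0 -10 0.1;0 0 -0.5 0 0 -10 0.1;0 0 -0.5 0 0 -10 0.1;0 0 -0.5 0 0 -10 0.1"}}

```text
time_s: 7.75
position: [0.5111, -0.1532, 0.1202]
orientation: [0.627, 0.779, -0.005, -0.005]
wrist_force: [0.7, -3.6, -13.1]
grip_width: 0.0223
```

```bash
python3 - <<'E'
from h import *
rel([.514,-.151,.104],2)
print(robot.read_state()['ft_torque'])
E
```

```text
t 7.75 pos [ 0.5111 -0.1532  0.1202] yaw 102.29 q6 -37.5 F [  0.7  -3.6 -13.1] w 0.0223
rotvec deg (tool) [ -0.66   0.66 100.29]
tool mm [ 1.5  3.6 16.1]
[-0.96848645 -0.41354361 -0.05744259]
```

Call:
{"method": "carry_out", "body": {"moves": "0 0 -0.4 0 0 -10 0.1;0 0 -0.4 0 0 -10 0.1;0 0 -0.4 0 0 -10 0.1;0 0 0 0 0 -8 0.1;0 0 0 0 0 -4 0.1;0 0 0 0 0 0 0.1;0 0 0 0 0 0 0.1;0 0 0 0 0 0 0.1;0 0 0 0 0 0 0.1;0 0 0 0 0 0 0.1"}}

```text
time_s: 9.0
position: [0.5118, -0.1546, 0.1202]
orientation: [0.297, 0.955, -0.004, -0.006]
wrist_force: [0.5, -2.7, -13.0]
grip_width: 0.0221
```

```bash
python3 - <<'E'
from h import *
rel([.514,-.151,.104],2)
print(robot.read_state()['ft_torque'])
snap('wrist','w3.png');snap('scene','s3.png')
E
```

```text
t 9.0 pos [ 0.5118 -0.1546  0.1202] yaw 145.47 q6 -80.7 F [  0.5  -2.7 -13. ] w 0.0221
rotvec deg (tool) [ -0.97   0.57 143.47]
tool mm [ 0.1  4.4 16.2]
[-0.48958296 -0.50803805 -0.32298742]
```

View pics/w3.png

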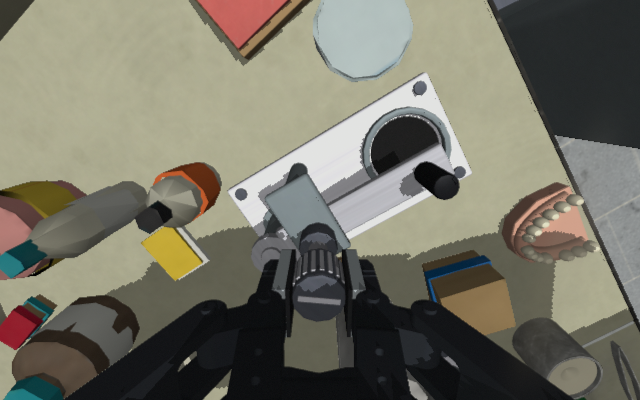

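View pics/s3.png

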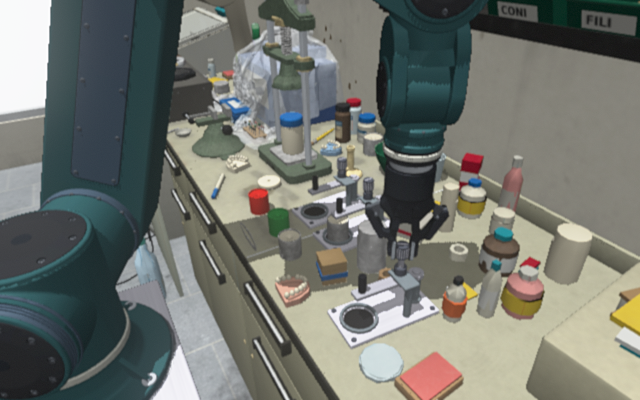

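The slot turned together with the gripper, so the screw went out about 2.5 rad without slipping. Next I release it, move up and go to the peg.

Call:
{"method": "carry_out", "body": {"moves": "0 0 0 0 0 0 0.5;0 0 0 0 0 0 0.5;0 0 0 0 0 0 0.5;0 0 -15 0 0 0 0.5;0 0 -20 0 0 0 0.5;0 0 -20 0 0 0 0.5;0 0 0 0 0 10.6 0.5;0 0 0 0 0 10.6 0.5;0 0 0 0 0 10.6 0.5;0 0 0 0 0 10.6 0.5"}}

```text
time_s: 10.35
position: [0.5144, -0.1544, 0.1809]
orientation: [0.627, 0.779, -0.005, -0.001]
wrist_force: [0.6, -0.3, 0.9]
grip_width: 0.0426
```

```bash
python3 - <<'E'
from h import *
import json
rel([.438,-.147,.16],86)
c=camera_info('wrist');snap('wrist','w4.png');json.dump({k:np.array(v).tolist() for k,v in c.items()},open('w4.json','w'))
E
```

```text
t 10.35 pos [ 0.5144 -0.1544  0.1809] yaw 102.39 q6 -37.5 F [ 0.6 -0.3  0.9] w 0.0426
rotvec deg (tool) [-0.45  0.29 16.39]
tool mm [ 23.7 -72.8  21.5]
```

View pics/w4.png

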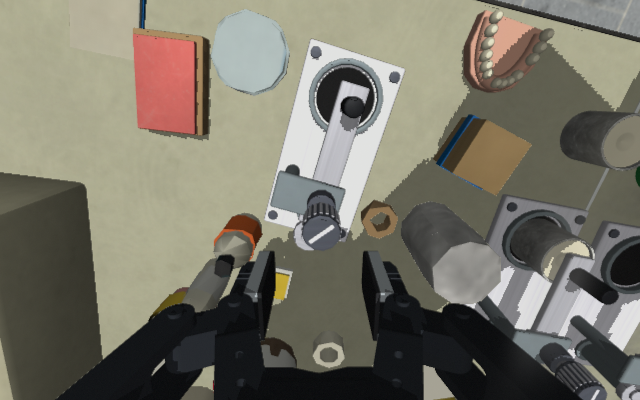

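```bash
python3 - <<'E'
from h import *
import json
c=json.load(open('w4.json'))
print(back('w',352,105,.109,c),back('w',322,233,.145,c),back('w',322,233,.132,c))
E
```

```text
[ 0.43672292 -0.14814723  0.109     ] [ 0.5122575  -0.15135995  0.145     ] [ 0.51777217 -0.15001019  0.132     ]
```

Call:
{"method": "carry_out", "body": {"moves": "12 -37 0 0 0 0 0.5;12 -36 0 0 0 0 0.5;0 0 0 0 0 8 0.5;0 0 0 0 0 8 0.5;0 0 25 0 0 0 0.5;0 0 25 0 0 0 0.5;0 0 20 0 0 0 0.5;0 0 0 0 0 0 0.5;0 0 0 0 0 0 0.5;0 0 0 0 0 0 0.5"}}

```text
time_s: 11.65
position: [0.437, -0.1467, 0.1133]
orientation: [0.726, 0.688, -0.003, 0.003]
wrist_force: [-0.2, 0.2, -0.3]
grip_width: 0.0431
```

```bash
python3 - <<'E'
from h import *
rel([.4375,-.1475,.078],86)
snap('wrist','w5.png')
E
```

```text
t 11.65 pos [ 0.437  -0.1467  0.1133] yaw 86.92 q6 -25.3 F [-0.2  0.2 -0.3] w 0.0431
rotvec deg (tool) [-0.02  0.5   0.92]
tool mm [-0.4  0.5 35.3]
```

View pics/w5.png

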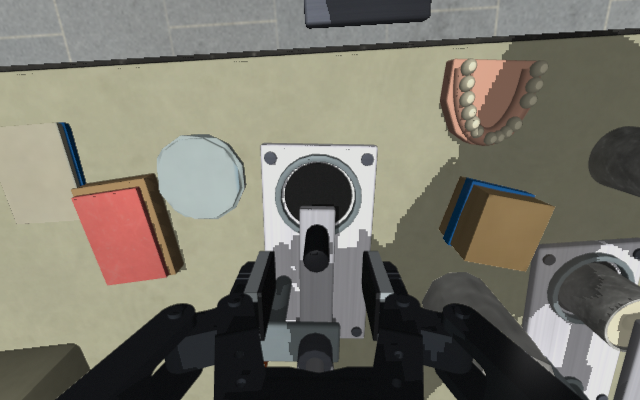

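Call:
{"method": "carry_out", "body": {"moves": "0 0 20 0 0 0 0.5;0 0 13 0 0 0 0.5;0 0 0 0 0 0 0.5;0 0 0 0 0 0 0;0 0 0 0 0 0 0;0 0 0 0 0 0 0;0 0 0 0 0 0 0;0 0 0 0 0 0 0;0 0 0 0 0 0 0;0 0 0 0 0 0 0", "force": 25}}

```text
time_s: 12.95
position: [0.4384, -0.1477, 0.0817]
orientation: [0.726, 0.688, -0.003, 0.004]
wrist_force: [0.4, -0.4, -4.3]
grip_width: 0.013
```

Call:
{"method": "carry_out", "body": {"moves": "6.7 0.2 0 0 0 3.5 0;13.4 0.8 0 0 0 7 0;13.4 0.8 0 0 0 7 0;13.4 0.8 0 0 0 7 0;13.4 0.8 0 0 0 7 0;13.4 0.8 0 0 0 7 0;13.4 0.8 0 0 0 7 0;6.7 0.2 0 0 0 3.5 0;0 0 0 0 0 0 0;0 0 0 0 0 0 0"}}

```text
time_s: 14.2
position: [0.4843, -0.0664, 0.0817]
orientation: [0.95, 0.313, 0.001, 0.007]
wrist_force: [1.0, -1.3, -3.7]
grip_width: 0.0128
```

```bash
python3 - <<'E'
from h import *
rel([.4375,-.1475,.078],86)
p=robot.read_state()['position'][:2]-np.array([.5477,-.154]); print(np.linalg.norm(p), np.arctan2(p[1],-p[0])+.0735)
snap('scene','s6.png')
E
```

```text
t 14.2 pos [ 0.4843 -0.0664  0.0817] yaw 36.45 q6 36.5 F [ 1.  -1.3 -3.7] w 0.0128
rotvec deg (tool) [  0.67   0.52 -49.54]
tool mm [-85.8  37.4   4.5]
0.10813596389418996 1.0173937644028652
```

View pics/s6.png

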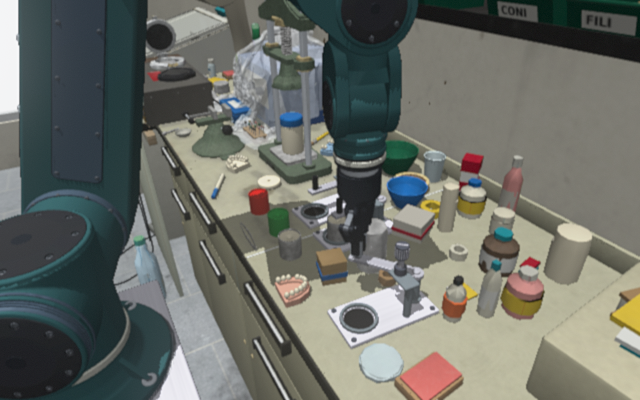

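Call:
{"method": "carry_out", "body": {"moves": "0 0 0 0 0 0 0.4;0 0 0 0 0 0 0.4;0 0 0 0 0 0 0.4;0 0 -25 0 0 0 0.4;0 0 -40 0 0 0 0.6;0 0 -40 0 0 0 1;0 0 -40 0 0 0 1;0 0 0 0 0 -10 1;0 0 0 0 0 -10 1;0 0 0 0 0 -10 1"}}

```text
time_s: 15.5
position: [0.4825, -0.065, 0.2327]
orientation: [0.832, 0.554, -0.001, 0.008]
wrist_force: [0.9, 0.3, 0.3]
grip_width: 0.085
```

```bash
python3 - <<'E'
from h import *
rel([.416,.05,.25],66)
E
```

```text
t 15.5 pos [ 0.4825 -0.065   0.2327] yaw 67.34 q6 5.8 F [0.9 0.3 0.3] w 0.085
rotvec deg (tool) [0.68 0.56 1.35]
tool mm [  80.3 -105.5  -19.3]
```

Call:
{"method": "carry_out", "body": {"moves": "20 -26 -5 0.7 0.6 0 1;20 -26 -5 0 0 0 1;20 -26 -5 0 0 0 1;20 -27 -5 0 0 0 1;0 0 0 0 0 0 1;0 0 0 0 0 0 1;0 0 0 0 0 0 1;0 0 0 0 0 0 1;0 0 0 0 0 0 1;0 0 0 0 0 0 1"}}

```text
time_s: 16.75
position: [0.415, 0.0502, 0.2525]
orientation: [0.832, 0.555, 0.0, -0.001]
wrist_force: [-0.7, -0.4, -0.7]
grip_width: 0.085
```

```bash
python3 - <<'E'
from h import *
import json
rel([.416,.09,.25],66)
c=camera_info('wrist');snap('wrist','w7.png');json.dump({k:np.array(v).tolist() for k,v in c.items()},open('w7.json','w'))
E
```

```text
t 16.75 pos [0.415  0.0502 0.2525] yaw 67.4 q6 18.3 F [-0.7 -0.4 -0.7] w 0.085
rotvec deg (tool) [-0.06 -0.04  1.4 ]
tool mm [ 37.1 -14.4   2.5]
```

View pics/w7.png

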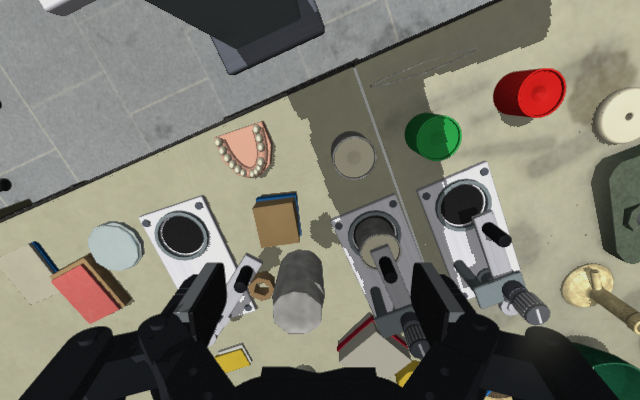

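The wrist view shows one loose ring, its top at (353,156). The right-hand keeper is swung aside and its nest at (183,235) is clear.

```bash
python3 - <<'E'
from h import *
import json,cv2
s=cv2.imread('pics/w7.png')
cv2.imwrite('pics/w7z.png',cv2.resize(s[110:280,130:480],None,fx=2.2,fy=2.2,interpolation=cv2.INTER_CUBIC))
c=json.load(open('w7.json'))
print(back('w',353,155,.05,c),back('w',437,136,.05,c),back('w',183,235,.018,c),'scene s6',back('scene',289,237,.05))
E
```

```text
[0.41219658 0.09340448 0.05      ] [0.4275374  0.18238871 0.05      ] [ 0.43121686 -0.14138726  0.018     ] scene s6 [0.41439359 0.08244473 0.05      ]
```

View pics/w7z.png

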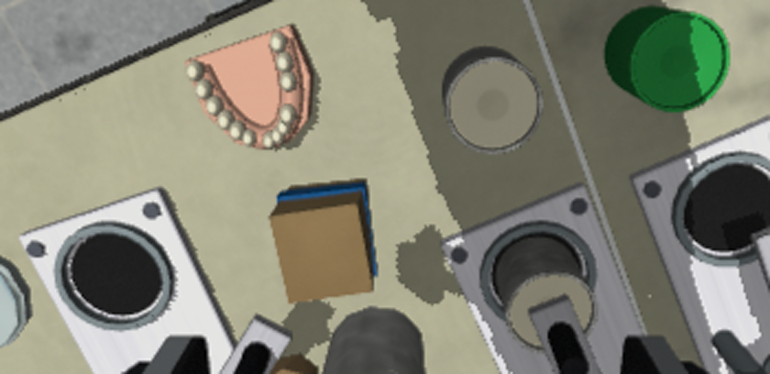

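```bash
python3 - <<'E'
from h import *
import json
c=json.load(open('w7.json'))
print(back('w',354.1,157.3,.05,c))
rel([.414,.094,.13],30)
E
```

```text
[0.41498591 0.09361414 0.05      ]
t 16.8 pos [0.415  0.0502 0.2525] yaw 67.4 q6 18.3 F [-0.2  0.4 -0.2] w 0.0856
rotvec deg (tool) [-6.00e-02 -2.00e-02  3.74e+01]
tool mm [ 39.9 -17.7 122.5]
```

Call:
{"method": "carry_out", "body": {"moves": "20 -9 20 0 0 0 1;20 -9 20 0 0 0 1;0 0 20 0 0 9.5 1;0 0 20 0 0 9.5 1;0 0 20 0 0 9.5 1;0 0 20 0 0 9 1;0 0 0 0 0 0 1;0 0 0 0 0 0 1;0 0 0 0 0 0 1;0 0 0 0 0 0 1"}}

```text
time_s: 18.05
position: [0.4154, 0.0955, 0.1312]
orientation: [0.968, 0.252, 0.002, -0.0]
wrist_force: [0.2, -0.6, 0.2]
grip_width: 0.0854
```

```bash
python3 - <<'E'
from h import *
import json
rel([.415,.094,.03],30)
c=camera_info('wrist');snap('wrist','w8.png');json.dump({k:np.array(v).tolist() for k,v in c.items()},open('w8.json','w'))
E
```

```text
t 18.05 pos [0.4154 0.0955 0.1312] yaw 29.21 q6 62.7 F [ 0.2 -0.6  0.2] w 0.0854
rotvec deg (tool) [ 0.04 -0.19 -0.79]
tool mm [ -1.4   1.  101.2]
```

View pics/w8.png

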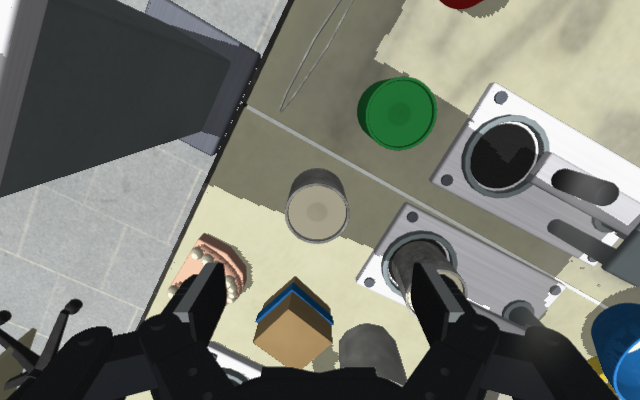

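```bash
python3 - <<'E'
from h import *
import json
c=json.load(open('w8.json'))
p=back('w',317.5,212,.05,c);print(p, 'nestb',back('w',419,261,.018,c))
rel([p[0],p[1],.03],30)
E
```

```text
[0.41571033 0.09486258 0.05      ] nestb [0.52297893 0.08780294 0.018     ]
t 18.1 pos [0.4153 0.0955 0.1311] yaw 29.2 q6 62.7 F [ 0.6  0.4 -0.2] w 0.0855
rotvec deg (tool) [ 0.04 -0.19 -0.8 ]
tool mm [ -0.3   0.6 101.1]
```

Call:
{"method": "carry_out", "body": {"moves": "0 0.6 30 0 0 0 0.9;0 0 30 0 0 0 0.9;0 0 25 0 0 0 0.9;0 0 14 0 0 0 0.9;0 0 0 0 0 0 0.9;0 0 0 0 0 0 0.4;0 0 0 0 0 0 0.4;0 0 0 0 0 0 0.4;0 0 0 0 0 0 0.4;0 0 0 0 0 0 0.4", "force": 40}}

```text
time_s: 19.35
position: [0.4187, 0.0951, 0.0332]
orientation: [0.967, 0.254, 0.005, 0.001]
wrist_force: [0.1, -0.1, -1.7]
grip_width: 0.0467
```

Call:
{"method": "carry_out", "body": {"moves": "0 0 -15 0 0 0 0.4;0 0 -35 0 0 0 0.4;0 0 -40 0 0 0 0.4;0 0 -40 0 0 0 0.4;0 0 0 0 0 -10 0.4;0 0 0 0 0 -10 0.4;0 0 0 0 0 -10 0.4;0 0 0 0 0 -10 0.4;0 0 0 0 0 -10 0.4;0 0 0 0 0 -7 0.4"}}

```text
time_s: 20.6
position: [0.4167, 0.0949, 0.1677]
orientation: [0.718, 0.696, 0.004, 0.003]
wrist_force: [-0.1, 0.7, -2.5]
grip_width: 0.0459
```

```bash
python3 - <<'E'
from h import *
rel([.433,-.146,.16],86)
E
```

```text
t 20.6 pos [0.4167 0.0949 0.1677] yaw 88.22 q6 3.6 F [-0.1  0.7 -2.5] w 0.0459
rotvec deg (tool) [ 0.53 -0.1   2.22]
tool mm [-240.3   23.7    7.5]
```

Call:
{"method": "carry_out", "body": {"moves": "-30 3 0 0.5 0 1 0.4;-30 3 0 0 0 1 0.4;-30 3 0 0 0 0 0.4;-30 3 0 0 0 0 0.4;-30 3 0 0 0 0 0.4;-30 3 0 0 0 0 0.4;-30 3 0 0 0 0 0.4;-30 3 0 0 0 0 0.4;0 0 0 0 0 0 0.4;0 0 0 0 0 0 0.4"}}

```text
time_s: 21.85
position: [0.4263, -0.153, 0.1667]
orientation: [0.729, 0.684, 0.001, -0.001]
wrist_force: [0.6, 0.7, -2.2]
grip_width: 0.0459
```

```bash
python3 - <<'E'
from h import *
import json
rel([.433,-.146,.16],86)
c=camera_info('wrist');snap('wrist','w9.png');json.dump({k:np.array(v).tolist() for k,v in c.items()},open('w9.json','w'))
E
```

```text
t 21.85 pos [ 0.4263 -0.153   0.1667] yaw 86.36 q6 -26.5 F [ 0.6  0.7 -2.2] w 0.0459
rotvec deg (tool) [-0.03 -0.14  0.36]
tool mm [7.4 6.3 6.8]
```

View pics/w9.png

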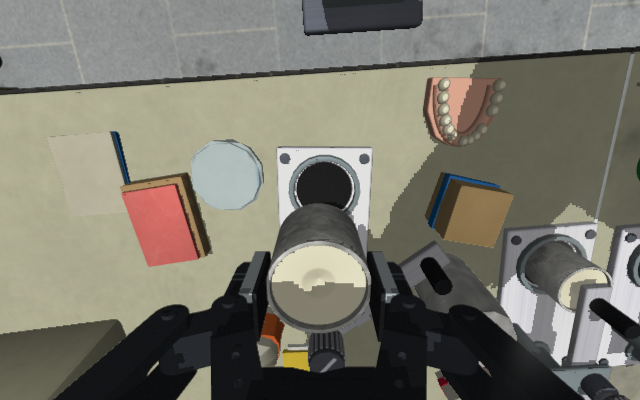

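```bash
python3 - <<'E'
from h import *
import json,cv2
s=cv2.imread('pics/w9.png')
cv2.imwrite('pics/w9z.png',cv2.resize(s[140:340,250:400],None,fx=4,fy=3,interpolation=cv2.INTER_CUBIC))
c=json.load(open('w9.json'))
print('ring',back('w',319.5,283,.1835,c),'nest',back('w',323.5,190,.018,c),back('w',278,148,.01,c),back('w',373,147,.01,c))
E
```

```text
ring [ 0.42584374 -0.15130499  0.1835    ] nest [ 0.43143662 -0.14657364  0.018     ] [ 0.39059203 -0.18615964  0.01      ] [ 0.39542129 -0.09835157  0.01      ]
```

View pics/w9z.png

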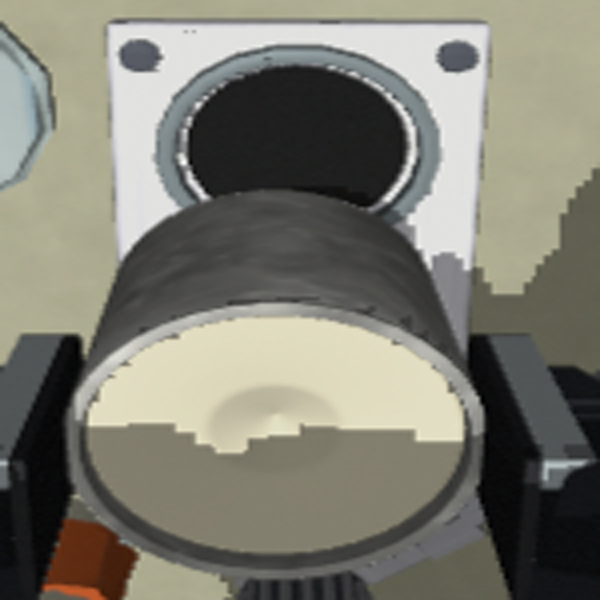

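```bash
python3 - <<'E'
from h import *
import json
c=json.load(open('w9.json'))
print('ring',back('w',318.9,286.2,.1835,c),'rim L,R,near',back('w',289.2,188,.018,c),back('w',360,188,.018,c),back('w',324.6,155,.018,c)+[.034,0,0])
rel([.433,-.146,.16],86)
E
```

```text
ring [ 0.42748005 -0.15168004  0.1835    ] rim L,R,near [ 0.42736416 -0.1785376   0.018     ] [ 0.4317462  -0.11228372  0.018     ] [ 0.43246629 -0.14360228  0.018     ]
t 21.9 pos [ 0.4264 -0.153   0.1668] yaw 86.38 q6 -26.5 F [-0.7 -0.4 -2. ] w 0.0462
rotvec deg (tool) [-0.02 -0.13  0.38]
tool mm [7.3 6.2 6.8]
```

Call:
{"method": "carry_out", "body": {"moves": "6.5 5.5 0 0 0 0 0.4;0 0 20 0 0 0 0.4;0 0 25 0 0 0 0.4;0 0 25 0 0 0 0.4;0 0 25 0 0 0 0.4;0 0 10 0 0 0 0.4;0 0 0 0 0 0 0.4;0 0 0 0 0 0 0.4;0 0 0 0 0 0 0.4;0 0 0 0 0 0 0.4"}}

```text
time_s: 23.15
position: [0.4365, -0.141, 0.062]
orientation: [0.727, 0.687, 0.002, 0.002]
wrist_force: [-0.2, 0.3, -1.1]
grip_width: 0.0464
```

```bash
python3 - <<'E'
from h import *
import json
rel([.432,-.1465,.0445],86)
c=camera_info('wrist');s=snap('wrist','w10.png')
cv2.imwrite('pics/w10z.png',cv2.resize(s[140:340,220:420,::-1],None,fx=3,fy=3,interpolation=cv2.INTER_CUBIC))
E
```

```text
t 23.15 pos [ 0.4365 -0.141   0.062 ] yaw 86.79 q6 -25.0 F [-0.2  0.3 -1.1] w 0.0464
rotvec deg (tool) [ 0.29 -0.05  0.79]
tool mm [-5.7 -4.3 17.5]
```

View pics/w10z.png

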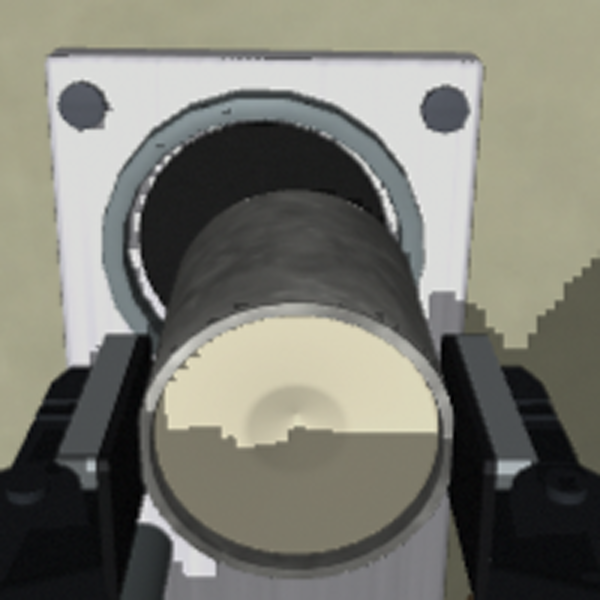

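Call:
{"method": "carry_out", "body": {"moves": "-5 -4 0 -0.2 0 0 0.4;0 0 0 0 0 0 0.4;0 0 0 0 0 0 0.4;0 0 0 0 0 0 0.4;0 0 0 0 0 0 0.4;0 0 0 0 0 0 0.4;0 0 0 0 0 0 0.4;0 0 0 0 0 0 0.4;0 0 0 0 0 0 0.4;0 0 0 0 0 0 0.4"}}

```text
time_s: 24.45
position: [0.4319, -0.1463, 0.0621]
orientation: [0.727, 0.687, 0.003, 0.003]
wrist_force: [0.1, -0.5, -1.7]
grip_width: 0.046
```

```bash
python3 - <<'E'
from h import *
import json
rel([.432,-.1465,.0445],86)
c=camera_info('wrist');s=snap('wrist','w11.png')
cv2.imwrite('pics/w11z.png',cv2.resize(s[140:340,220:420,::-1],None,fx=3,fy=3,interpolation=cv2.INTER_CUBIC))
E
```

```text
t 24.45 pos [ 0.4319 -0.1463  0.0621] yaw 86.77 q6 -25.9 F [ 0.1 -0.5 -1.7] w 0.046
rotvec deg (tool) [ 0.52 -0.05  0.77]
tool mm [-0.2 -0.1 17.6]
```

View pics/w11z.png

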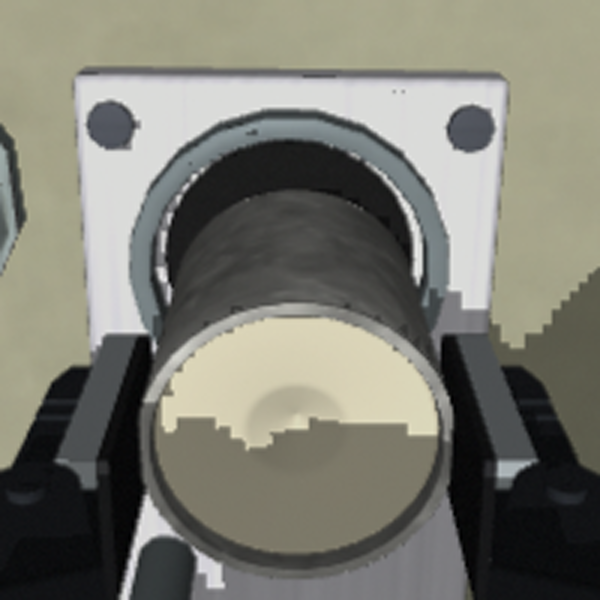

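```bash
python3 - <<'E'
from h import *
print(proj('wrist',[.4329-.024,-.1453,.029]),'meas',(297/3+220,190/3+140))
print(proj('wrist',[.4327-.034,-.1455,.018]),'meas',(289/3+220,110/3+140))
print(proj('wrist',[.4327-.029,-.1455,.018]),'meas inner',(289/3+220,140/3+140))
E
```

```text
(np.float64(315.35375202212543), np.float64(200.19600119986583)) meas (319.0, 203.33333333333334)
(np.float64(314.08621782031884), np.float64(178.04263618903093)) meas (316.3333333333333, 176.66666666666666)
(np.float64(314.6019841108633), np.float64(186.11118929222351)) meas inner (316.3333333333333, 186.66666666666666)
```

Call:
{"method": "carry_out", "body": {"moves": "-1.2 -1.7 0 0.4 0 0 0.4;0 0 0 0 0 0 0.4;0 0 6 0 0 0 0.4;0 0 5 0 0 0 0.4;0 0 2.5 0 0 0 0.4;0 0 2 0 0 0 0.4;0 0 0 0 0 0 0.4;0 0 0 0 0 0 0.4;0 0 0 0 0 0 0.4;0 0 0 0 0 0 0.4"}}

```text
time_s: 25.75
position: [0.43, -0.1475, 0.0455]
orientation: [0.727, 0.687, 0.001, 0.0]
wrist_force: [0.4, 0.4, -1.5]
grip_width: 0.0463
```

```bash
python3 - <<'E'
from h import *
rel([.432,-.1465,.0435],86)
s=snap('wrist','w12.png')
cv2.imwrite('pics/w12z.png',cv2.resize(s[140:340,220:420,::-1],None,fx=3,fy=3,interpolation=cv2.INTER_CUBIC))
E
```

```text
t 25.75 pos [ 0.43   -0.1475  0.0455] yaw 86.77 q6 -26.0 F [ 0.4  0.4 -1.5] w 0.0463
rotvec deg (tool) [ 0.08 -0.05  0.77]
tool mm [1.1 1.9 2. ]
```

View pics/w12z.png

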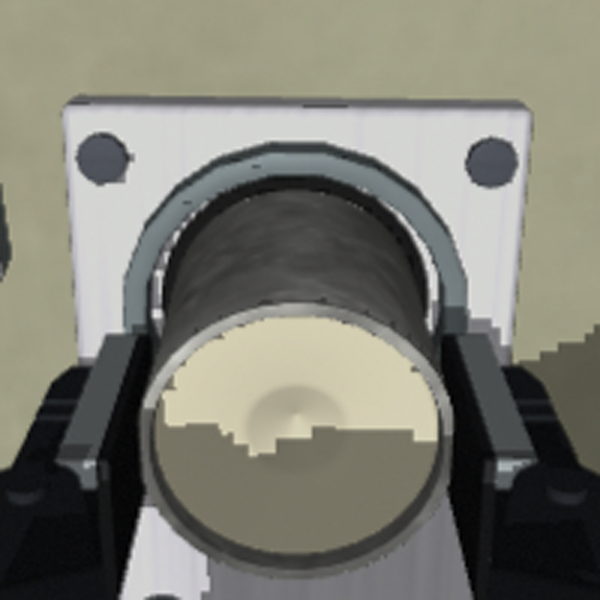

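The ring is inside the rim, about 2 mm above the floor. I'll lower it the rest of the way, release gently and move up.

Call:
{"method": "carry_out", "body": {"moves": "0 0 1.2 0 0 0 0.4;0 0 0.8 0 0 0 0.4;0 0 0 0 0 0 0.4;0 0 0 0 0 0 0.7;0 0 0 0 0 0 0.7;0 0 0 0 0 0 0.7;0 0 0 0 0 0 0.7;0 0 -20 0 0 0 0.7;0 0 -35 0 0 0 0.7;0 0 -40 0 0 0 0.7"}}

```text
time_s: 27.05
position: [0.4286, -0.1468, 0.1389]
orientation: [0.727, 0.687, 0.0, -0.002]
wrist_force: [1.0, -0.3, 0.8]
grip_width: 0.0594
```

```bash
python3 - <<'E'
from h import *
import json
p=np.array([.5477,-.154])
a=.87+.0735; print('peg est',p+.11*np.array([-np.cos(a),np.sin(a)]))
rel([.484,-.0655,.16],36)
c=camera_info('wrist');snap('wrist','w13.png');json.dump({k:np.array(v).tolist() for k,v in c.items()},open('w13.json','w'))
E
```

```text
peg est [ 0.48313462 -0.06494209]
t 27.05 pos [ 0.4286 -0.1468  0.1389] yaw 86.76 q6 -26.1 F [ 1.  -0.3  0.8] w 0.0594
rotvec deg (tool) [-0.22 -0.09 50.76]
tool mm [ 84.4  50.7 -21. ]
```

View pics/w13.png

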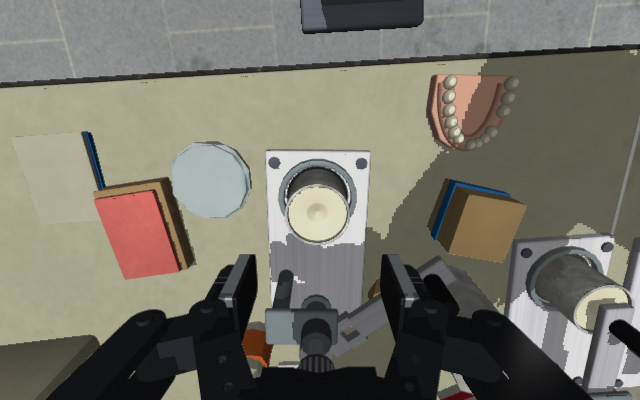

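Call:
{"method": "carry_out", "body": {"moves": "0 0 -25 0 0 0 0.45;28 17 0 0 0 0 0.45;28 17 0 0 0 0 0.45;28 17 0 0 0 0 0.45;0 0 0 0 0 10 0.45;0 0 0 0 0 10 0.45;0 0 0 0 0 10 0.45;0 0 0 0 0 10 0.45;0 0 0 0 0 10 0.45;0 0 0 0 0 0 0.45"}}

```text
time_s: 28.35
position: [0.4887, -0.0642, 0.1698]
orientation: [0.953, 0.303, 0.003, 0.002]
wrist_force: [-0.5, 0.9, -0.4]
grip_width: 0.0385
```

```bash
python3 - <<'E'
from h import *
rel([.484,-.0655,.08],37)
snap('wrist','w14.png')
E
```

```text
t 28.35 pos [ 0.4887 -0.0642  0.1698] yaw 35.28 q6 37.7 F [-0.5  0.9 -0.4] w 0.0385
rotvec deg (tool) [ 0.27 -0.23 -1.72]
tool mm [-4.9 -2.1 89.8]
```

View pics/w14.png

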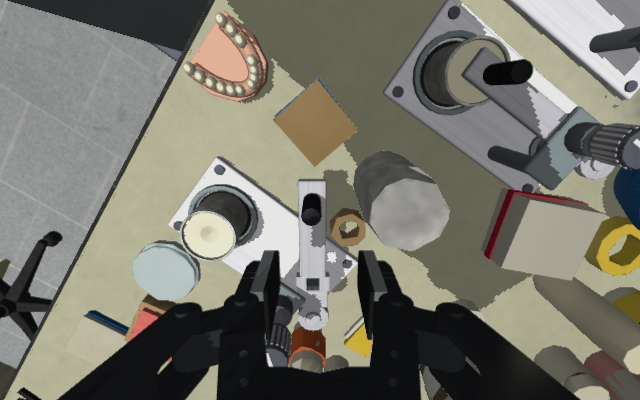

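Call:
{"method": "carry_out", "body": {"moves": "-4.5 -2 15 0.3 0 0 0.45;0 0 25 0 0 0 0.45;0 0 25 0 0 0 0.45;0 0 15 0 0 0 0.45;0 0 6 0 0 0 0.45;0 0 0 0 0 0 0.45;0 0 0 0 0 0 0;0 0 0 0 0 0 0;0 0 0 0 0 0 0;0 0 0 0 0 0 0"}}

```text
time_s: 29.65
position: [0.485, -0.0654, 0.0826]
orientation: [0.949, 0.316, 0.003, -0.0]
wrist_force: [1.0, -0.1, -6.3]
grip_width: 0.0126
```

Call:
{"method": "carry_out", "body": {"moves": "-6.7 0.2 0 0 0 -3.5 0;-13.4 0.8 0 0 0 -7 0;-13.4 0.8 0 0 0 -7 0;-13.4 0.8 0 0 0 -7 0;-13.4 0.8 0 0 0 -7 0;-13.4 0.8 0 0 0 -7 0;-13.4 0.8 0 0 0 -7 0;-6.7 0.2 0 0 0 -3.5 0;0 0 0 0 0 0 0;0 0 0 0 0 0 0", "force": 25}}

```text
time_s: 30.9
position: [0.4382, -0.1464, 0.0826]
orientation: [0.723, 0.691, 0.002, -0.001]
wrist_force: [-0.3, 0.3, -3.9]
grip_width: 0.0125
```

```bash
python3 - <<'E'
from h import *
rel([.438,-.1477,.0817],87)
E
```

```text
t 30.9 pos [ 0.4382 -0.1464  0.0826] yaw 87.43 q6 -26.2 F [-0.3  0.3 -3.9] w 0.0125
rotvec deg (tool) [ 0.09 -0.25  0.43]
tool mm [-1.3 -0.1  0.9]
```

Call:
{"method": "carry_out", "body": {"moves": "-1.5 0 0 0 0 0 0;-1 0 0 0 0 0 0;-1 0 0 0 0 0 0;0 0 0 0 0 0 0.4;0 0 0 0 0 0 0.4;0 0 0 0 0 0 0.4;0 0 -25 0 0 0 0.5;0 0 -35 0 0 0 0.6;0 0 -35 0 0 0 0.6;0 0 0 0 0 0 0.6"}}

```text
time_s: 32.15
position: [0.4383, -0.1497, 0.1809]
orientation: [0.723, 0.691, 0.003, -0.001]
wrist_force: [0.7, -0.0, 0.2]
grip_width: 0.0514
```

```bash
python3 - <<'E'
from h import *
import json
rel([.513,-.1515,.17],145)
c=camera_info('wrist');snap('wrist','w15.png');json.dump({k:np.array(v).tolist() for k,v in c.items()},open('w15.json','w'))
E
```

```text
t 32.15 pos [ 0.4383 -0.1497  0.1809] yaw 87.37 q6 -26.5 F [ 0.7 -0.   0.2] w 0.0514
rotvec deg (tool) [  0.29  -0.19 -57.63]
tool mm [ 1.5 74.7 11.1]
```

View pics/w15.png

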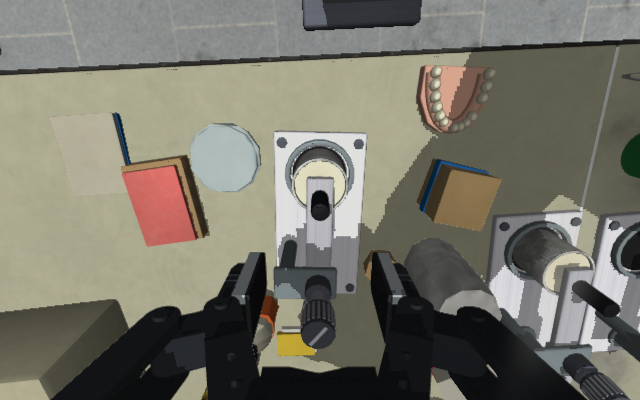

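```bash
python3 - <<'E'
from h import *
import json
c=json.load(open('w15.json'))
print(back('w',318,331,.145,c), 'peg',back('w',320,208,.109,c))
E
```

```text
[ 0.50883467 -0.15169148  0.145     ] peg [ 0.43400439 -0.14650628  0.109     ]
```

Call:
{"method": "carry_out", "body": {"moves": "0 25 -5 0 0 0 0.6;0 25 0 0 0 0 0.6;1 24 0 0 0 0 0.6;0 0 0 0 0 -10 0.6;0 0 0 0 0 -10 0.6;0 0 0 0 0 -10 0.6;0 0 0 0 0 -10 0.6;0 0 0 0 0 -10 0.6;0 0 0 0 0 -7 0.6;0 0 0 0 0 0 0.6"}}

```text
time_s: 33.45
position: [0.5101, -0.1503, 0.1727]
orientation: [0.292, 0.956, 0.004, -0.008]
wrist_force: [0.4, -0.2, 0.7]
grip_width: 0.0513
```

```bash
python3 - <<'E'
from h import *
import json
rel([.513,-.1515,.118],145)
c=camera_info('wrist');snap('wrist','w16.png')
for z in (.145,): print(proj('wrist',[.513,-.1515,z]))
E
```

```text
t 33.45 pos [ 0.5101 -0.1503  0.1727] yaw 146.09 q6 -81.4 F [ 0.4 -0.2  0.7] w 0.0513
rotvec deg (tool) [ 0.13 -1.01  1.09]
tool mm [-4.1  0.5 54.6]
(np.float64(310.5479175179197), np.float64(239.8859881558896))
```

View pics/w16.png

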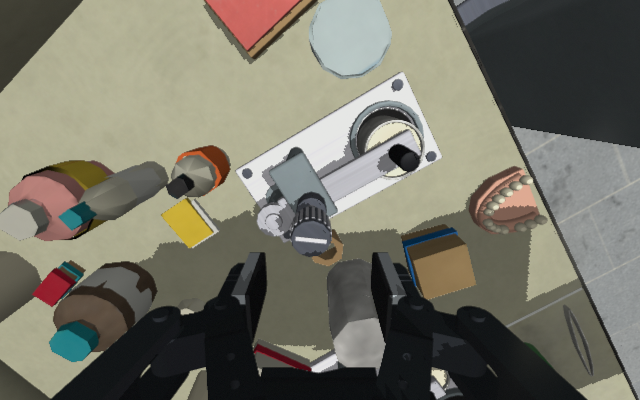

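Call:
{"method": "carry_out", "body": {"moves": "-4 0.5 5 0 -1 0 0.6;0 0 20 0 0 0 0.6;0 0 15 0 0 0 0.6;0 0 8 0 0 0 0.6;0 0 3 0 0 0 0.6;0 0 0 0 0 0 0.6;0 0 0 0 0 0 0.1;0 0 0 0 0 0 0.1;0 0 0 0 0 0 0.1;0 0 0 0 0 0 0.1", "force": 45}}

```text
time_s: 34.75
position: [0.5141, -0.152, 0.1194]
orientation: [0.297, 0.955, 0.001, 0.002]
wrist_force: [1.3, 0.7, -2.2]
grip_width: 0.0227
```

```bash
python3 - <<'E'
from h import *
rel([.513,-.1515,.118],145)
E
```

```text
t 34.75 pos [ 0.5141 -0.152   0.1194] yaw 145.43 q6 -80.7 F [ 1.3  0.7 -2.2] w 0.0227
rotvec deg (tool) [0.16 0.19 0.43]
tool mm [ 1.2 -0.2  1.4]
```

Turning back clockwise about 143°, starting level and then following the thread down.

Call:
{"method": "carry_out", "body": {"moves": "0 0 0 0 0 10 0.1;0 0 0 0 0 10 0.1;0 0 0 0 0 10 0.1;0 0 0 0 0 10 0.1;0 0 0.4 0 0 10 0.1;0 0 0.4 0 0 10 0.1;0 0 0.4 0 0 10 0.1;0 0 0.4 0 0 10 0.1;0 0 0.4 0 0 10 0.1;0 0 0.4 0 0 10 0.1"}}

```text
time_s: 36.0
position: [0.5141, -0.1546, 0.1147]
orientation: [0.933, 0.36, -0.0, 0.002]
wrist_force: [-1.7, -0.6, -2.2]
grip_width: 0.0226
```

```bash
python3 - <<'E'
from h import *
rel([.513,-.1515,.118],2)
E
```

```text
t 36.0 pos [ 0.5141 -0.1546  0.1147] yaw 42.17 q6 22.5 F [-1.7 -0.6 -2.2] w 0.0226
rotvec deg (tool) [2.800e-01 3.000e-02 4.017e+01]
tool mm [ 1.3 -3.  -3.3]
```

Call:
{"method": "carry_out", "body": {"moves": "0 -1 0.3 0 0 10 0.1;0 -1 0.3 0 0 10 0.1;0 -1 0.3 0 0 10 0.1;0 0 0 0 0 9 0.1;0 0 0 0 0 3 0.1;0 0 0 0 0 0 0.1;0 0 2 0 0 0 0.1;0 0 2 0 0 0 0.1;0 0 2 0 0 0 0.1;0 0 1 0 0 0 0.1"}}

```text
time_s: 37.25
position: [0.5132, -0.1558, 0.1063]
orientation: [1.0, -0.011, 0.001, 0.006]
wrist_force: [-7.5, 3.0, 21.8]
grip_width: 0.0225
```

```bash
python3 - <<'E'
from h import *
rel([.513,-.1515,.118],2)
E
```

```text
t 37.25 pos [ 0.5132 -0.1558  0.1063] yaw -1.26 q6 66.0 F [-7.5  3.  21.8] w 0.0225
rotvec deg (tool) [ 0.7  -0.06 -3.26]
tool mm [ -0.2  -4.2 -11.8]
```

Call:
{"method": "carry_out", "body": {"moves": "0 0 0 0 0 0 0.1;0 0 0 0 0 0 0.6;0 0 0 0 0 0 0.6;0 0 0 0 0 0 0.6;0 0 -20 0 0 0 0.6;0 0 -30 0 0 0 0.6;0 0 -40 0 0 0 0.6;-20 0 -40 0 0 0 0.6;-30 -20 -20 0 0 0 0.6;-30 -20 0 0 0 0 0.6"}}

```text
time_s: 38.5
position: [0.4337, -0.1123, 0.2602]
orientation: [1.0, -0.011, 0.001, 0.006]
wrist_force: [0.3, 0.3, -0.1]
grip_width: 0.051
```

```bash
python3 - <<'E'
from h import *
rel([.43,-.11,.28],2)
c=camera_info('wrist');s=snap('wrist','w17.png')
print(proj('wrist',[.513,-.1515,.132]),proj('wrist',[.513,-.1515,.145]))
snap('scene','s17.png');snap('side','d17.png')
for n in('scene','side'):
    print(n,proj(n,[.514,-.1515,.132]),proj(n,[.514,-.1515,.145]),proj(n,[.438,-.147,.109]))
a=cv2.imread('pics/s17.png')[190:340,280:460];b=cv2.imread('pics/scene0.png')[190:340,280:460]
cv2.imwrite('pics/cmp.png',cv2.resize(np.hstack([b,a]),None,fx=2.2,fy=2.2,interpolation=cv2.INTER_CUBIC))
E
```

```text
t 38.5 pos [ 0.4337 -0.1123  0.2602] yaw -1.26 q6 66.7 F [ 0.3  0.3 -0.1] w 0.051
rotvec deg (tool) [ 0.69 -0.14 -3.26]
tool mm [ -3.7  -2.  -19.8]
(np.float64(410.2614695500859), np.float64(232.57414990023878)) (np.float64(414.2422535406098), np.float64(238.77886863785773))
scene (np.float64(400.2881513104479), np.float64(249.6797687684659)) (np.float64(400.8381078725051), np.float64(243.44624996911972)) (np.float64(360.58037097044894), np.float64(274.213031957542))
side (np.float64(325.06450434873716), np.float64(113.7884133546717)) (np.float64(324.9804559686573), np.float64(109.44314853873972)) (np.float64(353.7046478811529), np.float64(121.49697858020268))
```

View pics/w17.png

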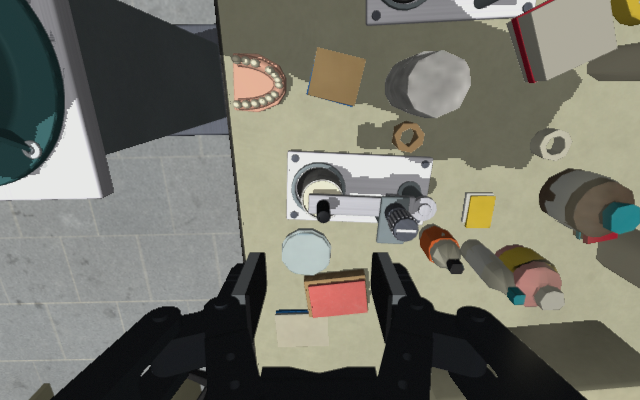

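View pics/cmp.png

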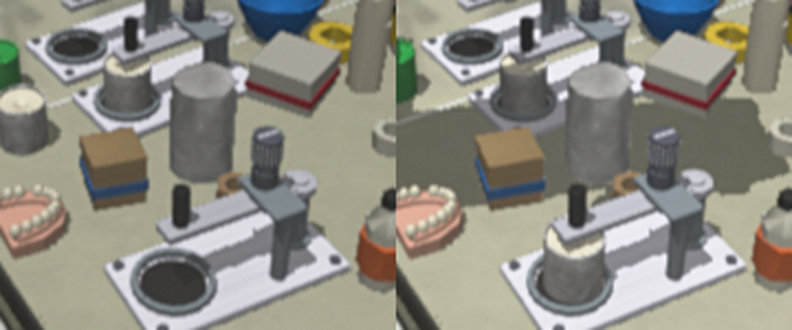

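View pics/d17.png

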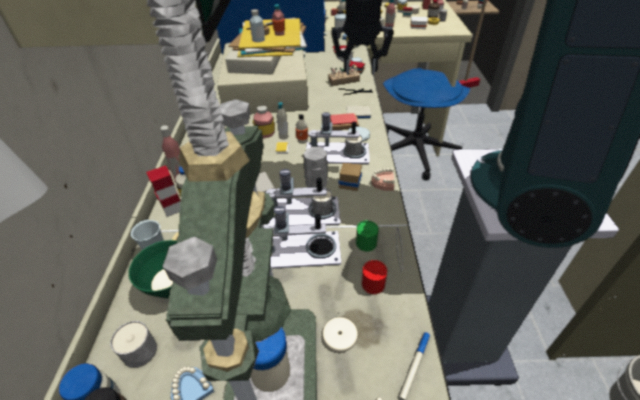

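Before and after, the knob top is at the same pixel, so the screw is home. The keeper is closed over the seated ring. One more look-alike to measure: the cream-topped cylinder at side (133,345), which is scene (374,143).

```bash
python3 - <<'E'
from h import *
a=cv2.imread('pics/s17.png')[90:220,240:460];b=cv2.imread('pics/d17.png')[290:400,40:200]
cv2.imwrite('pics/z1.png',cv2.resize(a,None,fx=3.5,fy=3.5,interpolation=cv2.INTER_CUBIC))
cv2.imwrite('pics/z2.png',cv2.resize(b,None,fx=4,fy=4,interpolation=cv2.INTER_CUBIC))
for z in (.03,.05,.07): print(back('side',132,343,z),back('scene',374,139,z), back('side',112,343,z)-back('side',154,343,z))
E
```

```text
[0.86305261 0.41943712 0.03      ] [0.88387897 0.44187913 0.03      ] [ 0.07399797 -0.00186     0.        ]
[0.85243827 0.42951649 0.05      ] [0.856479   0.40437198 0.05      ] [ 7.17011469e-02 -1.80227036e-03 -1.11022302e-16]
[0.84182392 0.43959586 0.07      ] [0.82907902 0.36686483 0.07      ] [ 0.06940432 -0.00174454  0.        ]
```

View pics/z1.png

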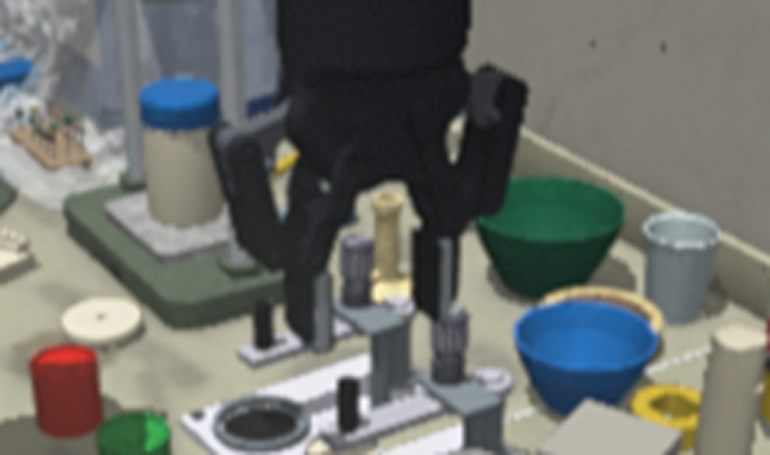

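View pics/z2.png

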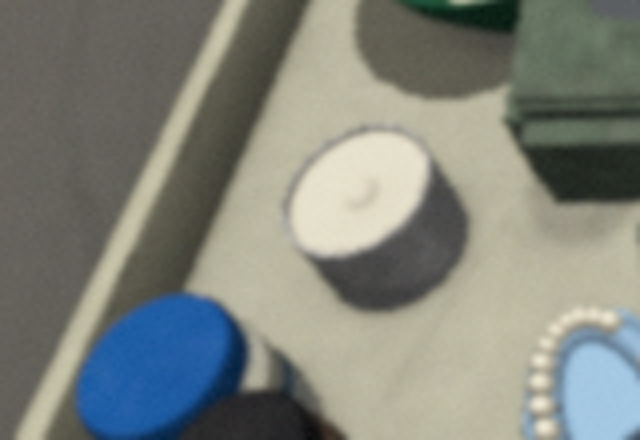

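That cylinder is about 70 mm wide and 0.95 m away, out of reach, so it isn't one of the small rings. Nothing loose is left, so I'm handing in.

```bash
python3 -c "
from h import *
print(robot.job_done())"
```

```text
the job is handed in; nothing more can be done
None
```

I found one loose small ring and stowed it in the empty carrier on the robot's right. Then I closed the keeper, drove the screw back home and handed the job in at about 39 s; no verdict came back.

**Last checks:**
- **Ring:** it stands upright inside the nest rim. I judged this from the pictures, with no final distance measurement.
- **Keeper:** it lies closed over the ring in the scene, side and wrist views.
- **Screw:** the knob top is at the same pixel as at the start. The tool's height when I let go also matched the home position.
- **Left alone:** I did not touch the other two carriers, the stowed ring or the pink model, and they look unmoved in the last pictures.
- **Gripper:** it ended about 26 cm above the worktop, touching nothing.

**Measurements that disagreed:**
- Estimates of the nest position differed by up to about 4 mm, so I centred the ring from close wrist views.
- The gripper slipped up the knob by about 3 mm while first pulling it, with no effect on the result.

I left a second cream-topped cylinder at the back of the worktop. It is about 70 mm wide and out of reach at about 0.95 m, so I took it as a look-alike.

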